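# Slide the sheet blank to its bend line

### The arm

A 6-joint arm with a two-finger parallel gripper is mounted at the origin on a cart in front of the work surface, level with it; the furniture and walls round the work are solid. World frame = base frame: x ahead of the robot, y to its left, z up, the work surface at z = 0. Lengths are in mm, angles in rad, forces in N, time in s.
With the tool pointing down it reaches from about 300 to 775 mm from the base axis. Payload 14.6 kg.
Tool frame: the origin (TCP) lies at the very end of the fingers, on their centre line; the grasp point (between the pads) lies 19 mm behind it; z points along the fingers, y is the line along which they close (so a half turn about z gives the same grasp; the last joint's range is limited). The gripper opens to 94 mm and grips with 3 to 60 N. Pads are 16 mm wide; open, the fingers measure 119 mm over their backs; the gripper's body (75 mm by 177 mm) begins 78 mm behind the grasp point.
Start: joints at [-1.273, 0.3, 1.521, -0, 1.321, -0.067], TCP at [196.212, -513.8, 205.446] pointing down, gripper open.
Joint ranges: [-3.03, 3.03], [-0.79, 2.21], [0.23, 2.52], [-1.04, 4.18], [0, 3.07], [-2.55, 2.55]. Speed limits (rad/s): [2.22, 2.22, 2.57, 3.14, 3.14, 3.14].

### API

Orientations are given as [roll, pitch, yaw] about the fixed x, y, z axes, in that order (R = Rz(yaw) Ry(pitch) Rx(roll)).
In Python, from cell import manip gives the robot as it stands. The module is installed in compiled form; this text tells all that it offers.
- The arm moves only by the shell command python3 -m inch 'ROWS' [FORCE]. ROWS is JSON, a list of rows, each an object of numbers: "gripper": the opening, from 0 (shut) to 1 (fully open); "dx", "dy", "dz": the shift along the world's x, y, z in m; "wx", "wy", "wz": the turn, a rotation vector about the world's x, y, z in degrees. A call has exactly 5 rows; each row is the pose to reach, as a shift and turn from the pose commanded when the call began; what a row does not reach only later rows make up. A row lasts 1/12 s, in which the tool goes at most 41.7 mm and 7.16 degrees, less where a joint would pass 70% of its speed; a pose out of reach is approached as far as the arm can. A call with a gripper value outside its range is refused whole. The fingers move at their own pace and stop on an object; FORCE is the grip in N (left out, the last holds). Time passes only in rows, so rows that repeat a pose let the fingers close, or fill a call up. It gives the time, the measured TCP pose, the force, the opening and the grip force at its end, in the units of the state.
- manip.read_state(): the state, without advancing time (a new reading comes with each control period).
- manip.camera(name): name is "scene" or "top" or "wrist"; returns the picture (400x640x3 uint8, blue, green, red); there is no depth.
- manip.camera_info(name): a dict with "camera_matrix" (3x3 intrinsics, pixels), "R" (3x3) and "t" (3): a world point X has camera coordinates R X + t; the wrist camera has in their place "tool_from_camera" (4x4, takes a point from camera to tool coordinates, whose origin is the TCP and whose axes are the flange's). Camera axes: x right, y down, z forward; pixel columns grow to the right and rows downward; lengths in mm; the calibration is good to about 2 mm. A picture is of the moment at which its call begins: read the wrist's pose just before it. camera_info takes no time and is no camera call.
- manip.sign_off(): hands the job in; it is judged then, once.
The state is a dict: "clock": time; "joints": joint angles; "qd": joint speeds; "effort": joint torques, N m; "eef_pos": TCP position; "eef_rot": TCP orientation; "wrist_force": force on the tool from outside, world axes, zero at the start; "moment": the same for the moment, N m; "finger_gap": finger opening in mm; "finger_force": force on a finger pad.
Only numpy, scipy, OpenCV 4.12 (cv2) and the standard library are available. Lean on these libraries where they do the work, as an engineer would, in place of code of your own. Each camera call takes 0.05 s, during which the arm holds its last target. There are 200 camera calls.

### The job

The aluminium plate on the green bending block is to be folded along its red line: push it with the fingertips across the block until the red line lies exactly over the edge of the block's bright steel nose, parallel to that edge and with the plate still within the block's width. Only slide it flat on the block, without lifting or tipping it, and leave the bearing, the spring and the spark plug where they are.

Things in the scene. Friction and masses are not known exactly. Their poses are not given: they have to be found in the camera images.
- plate: flat aluminium plate, 96 mm (its x) by 140 mm (its y) by 6 mm thick, 0.15 to 0.31 kg, loose, lying flat on top of the block. Origin at the centre of its underside, z up; its +y end is the leading end, nearest the steel nose. Its straight rear end face is at y = -70 mm; two 11 mm screw holes are near that end (at x = -28 and +28, y = -45 mm).
- line (a point): middle of the red bend line, on the plate's upper face; the line runs across the plate's whole 96 mm width along the plate's x, 3 mm wide, 36 mm from the leading end (34 mm ahead of the plate's centre along the plate's y).
- block: green bending block, fixed to the bench, 170 mm (its x) by 240 mm (its y) by 45 mm high, flat top. Origin at the centre of its underside, z up. The last 16 mm at its +y side are a bright steel nose; the bending edge is the upper outer edge of that nose, along the block's x. It stands at a different place and turn each time.
- edge (a point): middle of the bending edge: the block's upper edge at its +y side (block frame: x 0, y 120 mm, z 45 mm).
- bearing: ball bearing, ring 62 mm across and 16 mm high, loose on the bench by the block; leave alone. Origin at the centre of its underside.
- spring: steel valve spring, 30 mm across and 42 mm high, standing loose on the bench by the block; leave alone. Origin at the centre of its underside.
- plug: spark plug, 74 mm long (its y), 24 mm high, lying loose on the bench beyond the steel nose; leave alone. Origin at the centre of its underside.

How it is judged:
By the outcome, as a careful person would: the job done as asked, in the order asked, and still so for the second after the job is handed in, with the robot touching nothing.
It also fails if it takes over 35 s, if anything falls off the work surface, if the arm or the gripper's body presses on something with over 40 N, if the wrist force passes 120 N, or if a joint passes its speed limit or range.

## Working session

There is one attempt and no reset: what is moved stays moved. The work goes in short steps, Python scripts to look and compute and a shell command to move; the robot and the scene stay as the last step left them, time stands still between calls to the robot, and variables do not carry over. Pictures are saved under pics/ and viewed, at most 10 in all, crops included, and the job is handed in when it is done.

```bash
mkdir -p pics; python3 - <<'E'
from cell import manip
import cv2,numpy as np
s=manip.read_state();print(s)
for n in("top","scene"):
    cv2.imwrite(f"pics/{n}0.png",manip.camera(n));i=manip.camera_info(n);print(n,i)
print(manip.camera_info("wrist"))
E
```

```text
{'clock': 0.0, 'joints': array([-1.27261257e+00,  3.00459827e-01,  1.52156907e+00,  4.41206736e-05,
        1.32069247e+00, -6.65830751e-02]), 'qd': array([ 0.00036556, -0.00161967, -0.00076516, -0.00100133, -0.00130332,
        0.00136934]), 'effort': array([ 7.77313089e-04, -5.31810236e+01, -3.52733588e+01,  7.08359038e-02,
        2.43939750e-02, -1.45498775e-04]), 'eef_pos': array([ 196.14397813, -513.56300286,  204.89759381]), 'eef_rot': array([-3.14046928e+00, -1.17738588e-04,  3.64755820e-01]), 'wrist_force': array([-0.05092163, -0.5265852 ,  0.2341909 ]), 'moment': array([-0.0384361 , -0.00870631,  0.0101109 ]), 'finger_force': 0.0, 'finger_gap': 94.05540102541173}
top {'camera_matrix': array([[381.5428185 ,   0.        , 314.32036284],
       [  0.        , 381.5428185 , 205.90097138],
       [  0.        ,   0.        ,   1.        ]]), 'R': array([[-0.02990234, -0.99951399,  0.00881063],
       [-0.98526655,  0.02798885, -0.16872004],
       [ 0.16839144, -0.01372594, -0.98562464]]), 't': array([ 51.97464413, 570.9500418 , 935.37218523])}
scene {'camera_matrix': array([[51
[... 186 characters left out ...]
.00420151],
       [-0.30393349,  0.35957614, -0.88222981],
       [ 0.57630912, -0.66799317, -0.47080029]]), 't': array([433.09042288, 214.44846405, 896.3893903 ])}
{'camera_matrix': array([[335.24026441,   0.        , 318.24799914],
       [  0.        , 335.24026441, 202.77915009],
       [  0.        ,   0.        ,   1.        ]]), 'tool_from_camera': array([[-5.17967459e-04, -9.66898457e-01, -2.55160940e-01,
         7.39779895e+01],
       [ 9.99999437e-01, -7.37046064e-04,  7.62975455e-04,
        -1.51079973e-03],
       [-9.25785157e-04, -2.55160401e-01,  9.66898295e-01,
        -1.79072573e+02],
       [ 0.00000000e+00,  0.00000000e+00,  0.00000000e+00,
         1.00000000e+00]])}
```

View pics/top0.png

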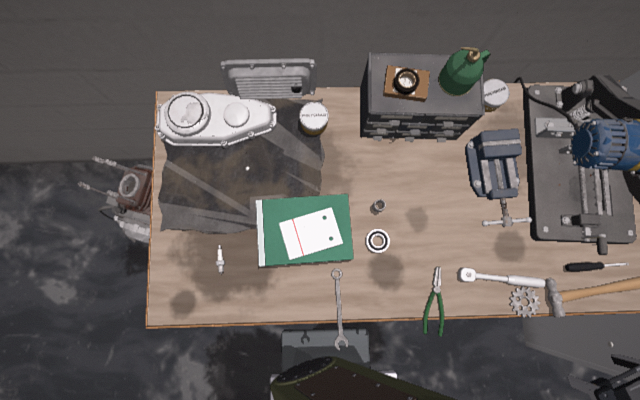

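View pics/scene0.png

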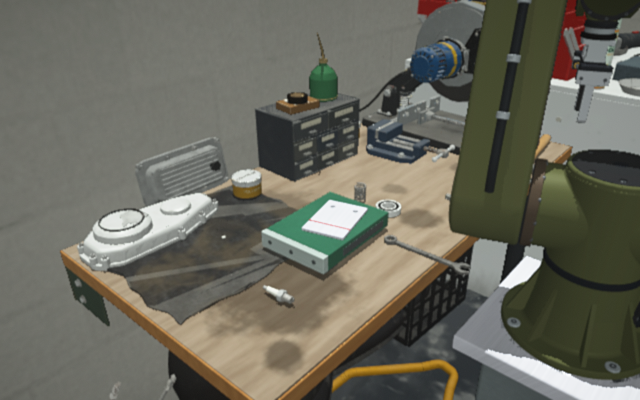

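The top view shows the block at about px 257–353 × 195–266. The nose is at the left (world +y), the plate is in the middle with its red line near px 297,238, the plug is at 220,258, the bearing at 377,240 and the spring at 378,207.

```bash
cat > h.py <<'E'
import cv2,numpy as np
from cell import manip
from scipy.spatial.transform import Rotation as Ro
def cam(n):
    i=manip.camera_info(n)
    if n!="wrist": return i["camera_matrix"],i["R"],i["t"]
    s=manip.read_state(); T=np.eye(4);T[:3,:3]=Ro.from_euler("xyz",s["eef_rot"]).as_matrix();T[:3,3]=s["eef_pos"]
    W=np.linalg.inv(T@i["tool_from_camera"]); return i["camera_matrix"],W[:3,:3],W[:3,3]
def w(c,px,z):
    K,R,t=c; p=np.atleast_2d(px).astype(float)
    d=(np.c_[p,np.ones(len(p))]@np.linalg.inv(K).T)@R; o=-R.T@t
    return (o+d*((z-o[2])/d[:,2])[:,None])[:,:2]
def px(c,X):
    K,R,t=c; q=(np.atleast_2d(X)@R.T+t)@K.T; return q[:,:2]/q[:,2:]
def masks(im):
    hsv=cv2.cvtColor(im,cv2.COLOR_BGR2HSV);H,S,V=cv2.split(hsv)
    return dict(green=((H>60)&(H<95)&(S>100)&(V>40)),white=((S<40)&(V>170)),red=(((H<10)|(H>170))&(S>90)&(V>120)))
def biggest(m,box=None):
    m=m.astype(np.uint8)
    if box: z=np.zeros_like(m);x0,y0,x1,y1=box;z[y0:y1,x0:x1]=m[y0:y1,x0:x1];m=z
    cs=cv2.findContours(m,cv2.RETR_EXTERNAL,cv2.CHAIN_APPROX_NONE)[0]
    return max(cs,key=cv2.contourArea)[:,0]
def rect(p): 
    c,s,a=cv2.minAreaRect(p.astype(np.float32)); return np.round(c,1),np.round(s,1),round(a,2),cv2.boxPoints((c,s,a)).round(1).tolist()
E
python3 - <<'E'
from h import *
im=cv2.imread("pics/top0.png");c=cam("top");m=masks(im);B=(245,185,365,280)
print("plate",rect(w(c,biggest(m["white"]|m["red"],(270,200,350,262)),51)))
print("green",rect(w(c,biggest(m["green"],B),45)))
ys,xs=np.nonzero(m["red"]);k=(xs>270)&(xs<350)&(ys>200)&(ys<262)
p=w(c,np.c_[xs[k],ys[k]],51);print("line",p.mean(0),cv2.fitLine(p.astype(np.float32),2,0,.01,.01).ravel(),len(p))
print("bearing,spring,plug",w(c,[(377,240),(378,207),(220,258)],10))
s=manip.read_state();print(px(c,[[*s["eef_pos"]]]))
E
```

```text
plate (array([503.1,  47.4]), array([ 98.4, 142.5]), 15.32, [[436.79998779296875, 103.19999694824219], [474.5, -34.20000076293945], [569.2999877929688, -8.300000190734863], [531.7000122070312, 129.10000610351562]])
green (array([444.8,  58.9]), array([ 2.4, 18.4]), 16.63, [[441.1000061035156, 67.30000305175781], [446.29998779296875, 49.70000076293945], [448.6000061035156, 50.400001525878906], [443.29998779296875, 68.0]])
line [487.86292571  78.56150059] [9.6419656e-01 2.6518863e-01 4.8786292e+02 7.8561501e+01] 15
bearing,spring,plug [[ 482.65269413 -128.11582069]
 [ 570.92255275 -135.90104735]
 [ 447.70637011  285.27767701]]
[[591.18166387 368.05840393]]
```

Plate: centre (503, 47), yaw about 15°, measured size 98×142 mm (96×140 given), so the fit holds. The nose edge lies near world y≈190. I'll move above the block and look with the wrist camera.

```bash
python3 -m inch '[{"dx":0.022,"dy":0.034,"wz":5.6},{"dx":0.044,"dy":0.068,"wz":11.2},{"dx":0.066,"dy":0.102,"wz":16.8},{"dx":0.088,"dy":0.136,"wz":22.4},{"dx":0.105,"dy":0.17,"wz":28}]'
python3 -m inch '[{"dx":0.022,"dy":0.034,"wz":5.6},{"dx":0.044,"dy":0.068,"wz":11.2},{"dx":0.066,"dy":0.102,"wz":16.8},{"dx":0.088,"dy":0.136,"wz":22.4},{"dx":0.105,"dy":0.17,"wz":28}]'
python3 -m inch '[{"gripper":0.6,"dx":0.022,"dy":0.034,"wz":5.6},{"gripper":0.6,"dx":0.044,"dy":0.068,"wz":11.2},{"gripper":0.6,"dx":0.066,"dy":0.102,"wz":16.8},{"gripper":0.6,"dx":0.088,"dy":0.136,"wz":22.4},{"gripper":0.6,"dx":0.105,"dy":0.17,"wz":28}]'
```

```text
validation failed for argument at $[0]...
validation failed for argument at $[0]...
validation failed for argument at $[0]...
```

```bash
python3 -m inch '[{"gripper":1,"dx":0.022,"dy":0.034,"dz":0,"wx":0,"wy":0,"wz":5.6},{"gripper":1,"dx":0.044,"dy":0.068,"dz":0,"wx":0,"wy":0,"wz":11.2},{"gripper":1,"dx":0.066,"dy":0.102,"dz":0,"wx":0,"wy":0,"wz":16.8},{"gripper":1,"dx":0.088,"dy":0.136,"dz":0,"wx":0,"wy":0,"wz":22.4},{"gripper":1,"dx":0.105,"dy":0.17,"dz":0,"wx":0,"wy":0,"wz":28}]'
```

```text
clock: 0.52
eef_pos: [302.0, -342.0, 205.2]
eef_rot: [-3.141, -0.0, 0.858]
wrist_force: [0.4, -0.1, -0.2]
finger_gap: 94.0
finger_force: 0.0
```

```bash
python3 -m inch '[{"gripper":1,"dx":0.022,"dy":0.034,"dz":0,"wx":0,"wy":0,"wz":5.6},{"gripper":1,"dx":0.044,"dy":0.068,"dz":0,"wx":0,"wy":0,"wz":11.2},{"gripper":1,"dx":0.066,"dy":0.102,"dz":0,"wx":0,"wy":0,"wz":16.8},{"gripper":1,"dx":0.088,"dy":0.136,"dz":0,"wx":0,"wy":0,"wz":22.4},{"gripper":1,"dx":0.105,"dy":0.17,"dz":0,"wx":0,"wy":0,"wz":28}]'
python3 -m inch '[{"gripper":0.6,"dx":0.022,"dy":0.034,"dz":0,"wx":0,"wy":0,"wz":5.6},{"gripper":0.6,"dx":0.044,"dy":0.068,"dz":0,"wx":0,"wy":0,"wz":11.2},{"gripper":0.6,"dx":0.066,"dy":0.102,"dz":0,"wx":0,"wy":0,"wz":16.8},{"gripper":0.6,"dx":0.088,"dy":0.136,"dz":0,"wx":0,"wy":0,"wz":22.4},{"gripper":0.6,"dx":0.105,"dy":0.17,"dz":0,"wx":0,"wy":0,"wz":28}]'
python3 - <<'E'
from h import *
c=cam("wrist");np.savez("w1.npz",*c);cv2.imwrite("pics/w1.png",manip.camera("wrist"))
E
```

```text
clock: 0.93
eef_pos: [407.1, -171.8, 205.4]
eef_rot: [3.142, -0.0, 1.347]
wrist_force: [0.3, -1.4, -0.8]
finger_gap: 94.1
finger_force: 0.0
clock: 1.35
eef_pos: [512.1, -1.7, 205.2]
eef_rot: [-3.141, -0.0, 1.836]
wrist_force: [0.8, -0.7, 0.3]
finger_gap: 64.1
finger_force: 0.0
```

View pics/w1.png

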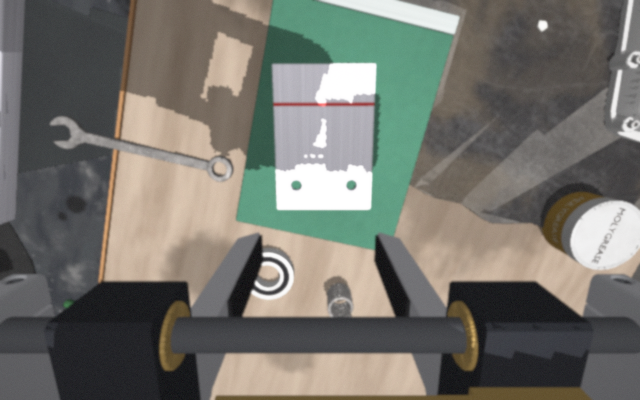

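The wrist view shows the plate upright at px 273–377 × 63–210, with the red line at row 103. The block's rear edge runs (237,222) to (397,250), its right side goes up to (455,25), and the nose is at (320–460, 0–30).

```bash
cat >> h.py <<'E'
def line(p,q=None):
    v=cv2.fitLine(np.asarray(p,np.float32),cv2.DIST_HUBER,0,.01,.01).ravel(); d,o=v[:2],v[2:]
    return (d if d[np.argmax(abs(d))]>0 else -d),o
def ang(d): return np.degrees(np.arctan2(d[1],d[0]))
E
python3 - <<'E'
from h import *
im=cv2.imread("pics/w1.png");c=tuple(np.load("w1.npz").values())
h=cv2.cvtColor(im,cv2.COLOR_BGR2HSV);g=(h[...,0]>60)&(h[...,0]<95)&(h[...,1]>80)
print(h[40,400],h[200,255],h[10,400])
P=lambda pts:w(c,np.array(pts),45)
rt=P([(np.nonzero(g[r])[0].max()+.5,r) for r in range(60,180,4) ] if 1 else 0)
bt=P([(x,np.nonzero(g[:260,x])[0].max()+.5) for x in range(270,370,4)])
n=P([(x,np.nonzero(g[:80,x])[0].min()-.5) for x in range(360,440,4)])
for a in(rt,bt,n):
    d,o=line(a);print(ang(d),o,abs((a-o)@[-d[1],d[0]]).max())
(dr,orr),(db,ob),(dn,on)=line(rt),line(bt),line(n)
nn=np.array([-db[1],db[0]]);print("nose-rear dist (224)",(on-ob)@nn)
hr=np.hypot
X=lambda a,o,b,q:o+a*np.linalg.solve(np.c_[a,-b],q-o)[0]
print("corner rear-right",X(db,ob,dr,orr),"nose-right",X(dn,on,dr,orr))
print("white nose outer",P([(420,8),(460,15),(456,34)]))
m=masks(im)["red"];ys,xs=np.nonzero(m&(np.arange(400)[:,None]<130)&(np.arange(400)[:,None]>80)&(abs(np.arange(640)-325)<65));p=w(c,np.c_[xs,ys],51)
print("red",[ (ang(l[0]),l[1]) for l in[line(p)]],w(c,[(xs.min(),103),(xs.max(),103)],51))
print("rear face",w(c,[(277,210),(372,210)],51))
E
```

```text
[ 77 100 156] [ 77  99 157] [ 78   5 240]
92.5587 [597.40125  93.68426] 0.6739235699586802
2.6215563 [536.0139 -52.9288] 0.6196701328931746
2.5804691 [541.92065 167.42815] 7.155446464881048e-06
nose-rear dist (224) 219.85617
corner rear-right [603.8143  -49.82444] nose-right [594.0009  169.77531]
white nose outer [[557.44267688 183.56024192]
 [594.56222138 187.69292268]
 [596.78419925 171.91510808]]
red [(np.float32(15.168516), array([493.9559 ,  79.58164], dtype=float32))] [[449.30105724  68.43224538]
 [540.38544634  93.12025164]]
rear face [[476.59682544 -34.11987984]
 [571.43163588  -8.41165299]]
```

Block yaw ≈2.6°, plate 15.2°, distance left about 100 mm. I'll drop behind the rear face.

```bash
python3 -m inch '[{"gripper":0.6,"dx":0.016,"dy":-0.038,"dz":0,"wx":0,"wy":0,"wz":0},{"gripper":0.6,"dx":0.020,"dy":-0.052,"dz":-0.03,"wx":0,"wy":0,"wz":0},{"gripper":0.6,"dx":0.020,"dy":-0.052,"dz":-0.07,"wx":0,"wy":0,"wz":0},{"gripper":0.6,"dx":0.020,"dy":-0.052,"dz":-0.105,"wx":0,"wy":0,"wz":0},{"gripper":0.6,"dx":0.020,"dy":-0.052,"dz":-0.135,"wx":0,"wy":0,"wz":0}]'
python3 -m inch '[{"gripper":0.6,"dx":0,"dy":0,"dz":-0.008,"wx":0,"wy":0,"wz":0},{"gripper":0.6,"dx":0,"dy":0,"dz":-0.015,"wx":0,"wy":0,"wz":0},{"gripper":0.6,"dx":0,"dy":0,"dz":-0.02,"wx":0,"wy":0,"wz":0},{"gripper":0.6,"dx":0,"dy":0,"dz":-0.0225,"wx":0,"wy":0,"wz":0},{"gripper":0.6,"dx":0,"dy":0,"dz":-0.0225,"wx":0,"wy":0,"wz":0}]'
python3 - <<'E'
from h import *
c=cam("wrist");np.savez("w2.npz",*c);cv2.imwrite("pics/w2.png",manip.camera("wrist"))
E
```

```text
clock: 1.82
eef_pos: [530.2, -56.0, 67.8]
eef_rot: [-3.14, -0.001, 1.83]
wrist_force: [0.9, 0.4, -0.9]
finger_gap: 56.5
finger_force: 0.0
clock: 2.23
eef_pos: [531.7, -55.8, 48.8]
eef_rot: [3.14, 0.001, 1.831]
wrist_force: [0.0, 0.2, 0.1]
finger_gap: 56.3
finger_force: 0.0
```

View pics/w2.png

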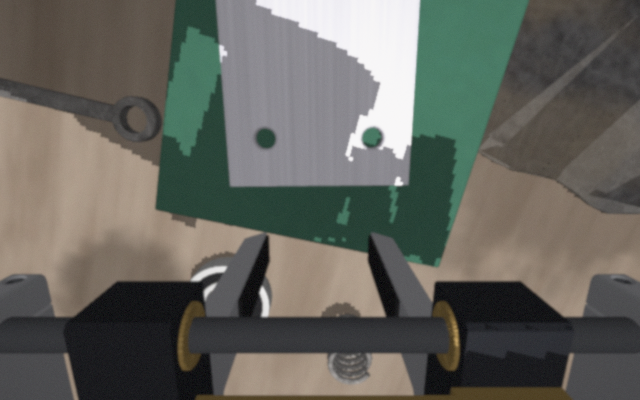

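The fingertips sit square behind the rear face (row 186), centred, with about 27 mm of gap. I'll approach, then push and rotate gently.

```bash
python3 -m inch '[{"gripper":0.6,"dx":-0.002,"dy":0.008,"dz":-0.001,"wx":0,"wy":0,"wz":0},{"gripper":0.6,"dx":-0.004,"dy":0.015,"dz":-0.001,"wx":0,"wy":0,"wz":0},{"gripper":0.6,"dx":-0.005,"dy":0.020,"dz":-0.001,"wx":0,"wy":0,"wz":0},{"gripper":0.6,"dx":-0.006,"dy":0.024,"dz":-0.001,"wx":0,"wy":0,"wz":0},{"gripper":0.6,"dx":-0.007,"dy":0.027,"dz":-0.001,"wx":0,"wy":0,"wz":0}]'
python3 -m inch '[{"gripper":0.6,"dx":-0.001,"dy":0.005,"dz":0,"wx":0,"wy":0,"wz":-0.5},{"gripper":0.6,"dx":-0.002,"dy":0.012,"dz":0,"wx":0,"wy":0,"wz":-1.5},{"gripper":0.6,"dx":-0.004,"dy":0.020,"dz":0,"wx":0,"wy":0,"wz":-3},{"gripper":0.6,"dx":-0.005,"dy":0.028,"dz":0,"wx":0,"wy":0,"wz":-4},{"gripper":0.6,"dx":-0.006,"dy":0.034,"dz":0,"wx":0,"wy":0,"wz":-5}]'
python3 - <<'E'
from h import *
c=cam("wrist");np.savez("w3.npz",*c);cv2.imwrite("pics/w3.png",manip.camera("wrist"))
E
```

```text
clock: 2.7
eef_pos: [524.2, -28.1, 47.2]
eef_rot: [3.141, 0.0, 1.832]
wrist_force: [0.8, -1.9, 1.6]
finger_gap: 56.3
finger_force: 0.9
clock: 3.12
eef_pos: [518.2, 5.7, 47.1]
eef_rot: [3.141, 0.0, 1.742]
wrist_force: [-0.1, -1.9, 0.9]
finger_gap: 56.5
finger_force: 1.0
```

View pics/w3.png

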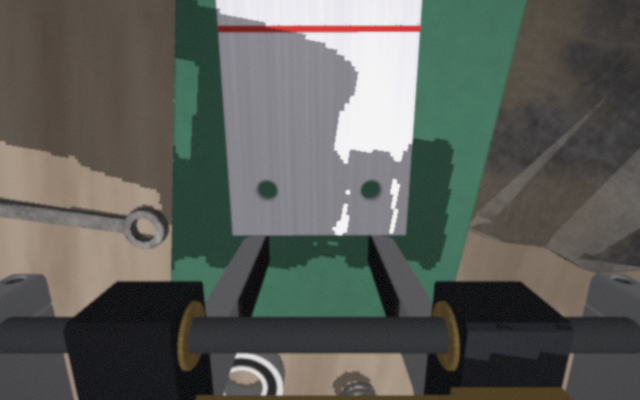

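The plate is flush on the fingertips and following squarely; the red line is at row 28. I'll continue to about 12 mm short.

```bash
python3 -m inch '[{"gripper":0.6,"dx":-0.001,"dy":0.005,"dz":0,"wx":0,"wy":0,"wz":-0.8},{"gripper":0.6,"dx":-0.002,"dy":0.012,"dz":0,"wx":0,"wy":0,"wz":-2},{"gripper":0.6,"dx":-0.004,"dy":0.020,"dz":0,"wx":0,"wy":0,"wz":-3.5},{"gripper":0.6,"dx":-0.006,"dy":0.028,"dz":0,"wx":0,"wy":0,"wz":-5},{"gripper":0.6,"dx":-0.007,"dy":0.034,"dz":0,"wx":0,"wy":0,"wz":-6}]'
python3 -m inch '[{"gripper":0.6,"dx":0,"dy":0.004,"dz":0,"wx":0,"wy":0,"wz":-0.3},{"gripper":0.6,"dx":0,"dy":0.009,"dz":0,"wx":0,"wy":0,"wz":-0.7},{"gripper":0.6,"dx":-0.001,"dy":0.014,"dz":0,"wx":0,"wy":0,"wz":-1.1},{"gripper":0.6,"dx":-0.001,"dy":0.017,"dz":0,"wx":0,"wy":0,"wz":-1.2},{"gripper":0.6,"dx":-0.001,"dy":0.018,"dz":0,"wx":0,"wy":0,"wz":-1.2}]'
python3 - <<'E'
from h import *
c=cam("wrist");np.savez("w4.npz",*c);cv2.imwrite("pics/w4.png",manip.camera("wrist"))
E
```

```text
clock: 3.58
eef_pos: [511.0, 39.6, 47.0]
eef_rot: [-3.142, 0.0, 1.637]
wrist_force: [0.4, -1.9, 1.4]
finger_gap: 55.9
finger_force: 0.9
clock: 4.0
eef_pos: [510.2, 57.6, 47.0]
eef_rot: [3.142, 0.0, 1.618]
wrist_force: [0.2, -1.9, 1.4]
finger_gap: 56.6
finger_force: 0.9
```

View pics/w4.png

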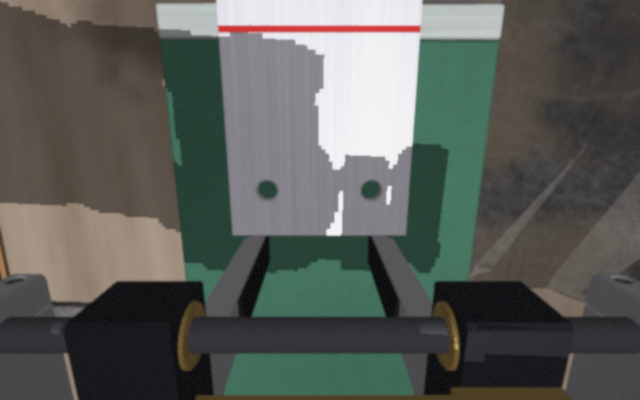

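The nose's outer edge is at rows 4–6 (columns 156–503), its inner boundary at about row 38, and the red line at row 28. The plate is centred within the width. Now the remaining distance.

```bash
cat >> h.py <<'E'
def sub(im,xs,r0,r1,kind):
    f=cv2.GaussianBlur(im,(3,3),0).astype(float);out=[]
    for x in xs:
        col=f[r0:r1,x]
        if kind=="red":
            v=np.clip(col[:,2]-col[:,0]-25,0,None)
            if v.sum()>30: out.append((x,r0+(v*np.arange(len(v))).sum()/v.sum()))
        else:
            g=col.mean(1) if kind=="out" else col[:,2]
            d=np.clip(np.diff(g)*(1 if kind=="out" else -1),0,None);k=int(d.argmax());a=slice(max(k-2,0),k+3)
            out.append((x,r0+.5+(d[a]*np.arange(len(d))[a]).sum()/d[a].sum()))
    return np.array(out)
def report(tag):
    im=cv2.imread(f"pics/{tag}.png");c=tuple(np.load(tag+".npz").values())
    xs=[*range(165,212,3),*range(428,495,3)]
    A=w(c,sub(im,xs,0,14,"out"),45);B=w(c,sub(im,xs,28,50,"in"),45);L=w(c,sub(im,range(225,415,3),15,42,"red"),51)
    for n,a in(("outer",A),("inner",B),("red",L)):
        d,o=line(a);print(n,ang(d),o,"res",np.abs((a-o)@[-d[1],d[0]]).mean())
    d,o=line(A);n=np.array([-d[1],d[0]]);print("dist outer-red",(o-L.mean(0))@n,"nose width",(o-line(B)[1])@n)
E
python3 - <<'E'
from h import *
report("w4")
im=cv2.imread("pics/w4.png");print(sub(im,[170,190,205,440,460,485],0,14,"out"),sub(im,[240,320,400],15,42,"red")[:,1]);print(im[0:12,190].mean(1),im[0:12,460].mean(1))
c=tuple(np.load("w4.npz").values());print("nose ends",w(c,[(156,5),(503,5)],45),"plate ends",w(c,[(219,28),(421,28)],51))
E
```

```text
outer 2.54865 [519.06805 183.72643] res 0.06746475782165569
inner 1.2878628 [523.09406 169.68768] res 0.5555404400735983
red 2.701505 [502.7835  170.63068] res 0.013007603026591952
dist outer-red 12.357471134713577 nose width 14.203881
[[170.           2.91947566]
 [190.           2.904     ]
 [205.           2.66117216]
 [440.           3.79787234]
 [460.           3.84909091]
 [485.           3.61196911]] [28.61232877 28.42565598 28.43529412]
[ 97.66666667  98.33333333 112.66666667 142.         166.66666667
 181.66666667 190.66666667 190.66666667 191.33333333 190.
 188.66666667 187.66666667] [ 88.33333333  88.33333333  89.33333333 105.66666667 140.
 168.33333333 183.         190.33333333 189.66666667 189.66666667
 188.         188.33333333]
nose ends [[426.06013094 178.665675  ]
 [593.52362097 186.55478783]] plate ends [[457.83887923 168.69857575]
 [553.59709108 173.20767268]]
```

Remaining 12.4 mm, angle mismatch about 0.15°. I'll push 10 mm slowly and re-measure.

```bash
python3 -m inch '[{"gripper":0.6,"dx":0,"dy":0.003,"dz":0,"wx":0,"wy":0,"wz":-0.1},{"gripper":0.6,"dx":0,"dy":0.006,"dz":0,"wx":0,"wy":0,"wz":-0.1},{"gripper":0.6,"dx":0,"dy":0.0085,"dz":0,"wx":0,"wy":0,"wz":-0.1},{"gripper":0.6,"dx":0,"dy":0.010,"dz":0,"wx":0,"wy":0,"wz":-0.1},{"gripper":0.6,"dx":0,"dy":0.010,"dz":0,"wx":0,"wy":0,"wz":-0.1}]'
python3 - <<'E'
from h import *
c=cam("wrist");np.savez("w5.npz",*c);cv2.imwrite("pics/w5.png",manip.camera("wrist"))
im=cv2.imread("pics/w5.png")
xs=[*range(168,208,3),*range(430,490,3)]
A=w(c,sub(im,xs,12,38,"out"),45);L=w(c,sub(im,range(225,415,3),15,42,"red"),51)
d,o=line(A);n=np.array([-d[1],d[0]]);print(ang(d),o,ang(line(L)[0]),L.mean(0),(o-L.mean(0))@n,np.abs((A-o)@n).mean())
cv2.imwrite("pics/w5c.png",cv2.resize(im[0:80,140:520],None,fx=2,fy=2))
E
```

```text
clock: 4.47
eef_pos: [510.2, 67.6, 46.9]
eef_rot: [-3.141, -0.0, 1.616]
wrist_force: [-0.2, -0.3, -0.5]
finger_gap: 56.6
finger_force: 0.0
2.508798 [506.83185 183.18149] 2.5984647 [505.62332124 180.87730455] 2.2490743173892187 0.08305491334837195
```

View pics/w5c.png

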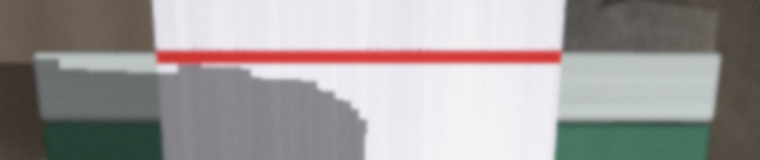

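The red line is at crop row 57 (image row 28.5) and the nose edge at crop row 53. Allowing for 6 mm of parallax, 2.25 mm remain. I'll make the final nudge.

```bash
python3 -m inch '[{"gripper":0.6,"dx":0,"dy":0.0006,"dz":0,"wx":0,"wy":0,"wz":-0.05},{"gripper":0.6,"dx":0,"dy":0.0012,"dz":0,"wx":0,"wy":0,"wz":-0.1},{"gripper":0.6,"dx":0,"dy":0.0018,"dz":0,"wx":0,"wy":0,"wz":-0.1},{"gripper":0.6,"dx":0,"dy":0.0022,"dz":0,"wx":0,"wy":0,"wz":-0.1},{"gripper":0.6,"dx":0,"dy":0.0022,"dz":0,"wx":0,"wy":0,"wz":-0.1}]'
python3 - <<'E'
from h import *
for k in range(2):
    c=cam("wrist");im=manip.camera("wrist");cv2.imwrite(f"pics/w6{k}.png",im)
    xs=[*range(168,208,3),*range(430,490,3)]
    A=w(c,sub(im,xs,16,42,"out"),45);L=w(c,sub(im,range(225,415,3),15,42,"red"),51)
    d,o=line(A);n=np.array([-d[1],d[0]]);print(ang(d),o,ang(line(L)[0]),L.mean(0),(o-L.mean(0))@n,np.abs((A-o)@n).mean())
E
```

```text
clock: 4.93
eef_pos: [510.2, 69.4, 46.9]
eef_rot: [-3.142, -0.0, 1.614]
wrist_force: [-0.3, -0.1, -0.0]
finger_gap: 56.4
finger_force: 0.3
2.5801108 [551.6254 185.2814] 2.4807343 [505.87815011 182.70661332] 0.5128100027586576 0.034927035856846804
2.5799367 [551.62    185.28549] 2.4747996 [505.87357881 182.71006823] 0.5136219060199012 0.03211580967065496
```

```bash
python3 -m inch '[{"gripper":0.6,"dx":0,"dy":0.0002,"dz":0,"wx":0,"wy":0,"wz":0.05},{"gripper":0.6,"dx":0,"dy":0.0004,"dz":0,"wx":0,"wy":0,"wz":0.1},{"gripper":0.6,"dx":0,"dy":0.0005,"dz":0,"wx":0,"wy":0,"wz":0.1},{"gripper":0.6,"dx":0,"dy":0.0005,"dz":0,"wx":0,"wy":0,"wz":0.1},{"gripper":0.6,"dx":0,"dy":0.0005,"dz":0,"wx":0,"wy":0,"wz":0.1}]'
python3 - <<'E'
from h import *
for k in range(1):
    c=cam("wrist");im=manip.camera("wrist");cv2.imwrite(f"pics/w7{k}.png",im)
    xs=[*range(168,208,3),*range(430,490,3)]
    A=w(c,sub(im,xs,16,42,"out"),45);L=w(c,sub(im,range(225,415,3),15,42,"red"),51)
    d,o=line(A);n=np.array([-d[1],d[0]]);print(ang(d),o,ang(line(L)[0]),L.mean(0),(o-L.mean(0))@n,np.abs((A-o)@n).mean())
E
```

```text
clock: 5.45
eef_pos: [510.2, 69.9, 46.9]
eef_rot: [3.142, -0.0, 1.616]
wrist_force: [-0.1, -1.2, -0.3]
finger_gap: 56.8
finger_force: 0.4
2.425445 [507.1983 183.2865] 2.5754967 [505.72608333 183.16226734] 0.06181697898165713 0.010735015747114949
```

Now within 0.1 mm. I'll back straight off, raise, and verify from a different viewpoint.

```bash
python3 -m inch '[{"gripper":0.6,"dx":0,"dy":-0.005,"dz":0,"wx":0,"wy":0,"wz":0},{"gripper":0.6,"dx":0.001,"dy":-0.02,"dz":0,"wx":0,"wy":0,"wz":0},{"gripper":0.6,"dx":0.001,"dy":-0.03,"dz":0.02,"wx":0,"wy":0,"wz":0},{"gripper":0.6,"dx":0.001,"dy":-0.03,"dz":0.055,"wx":0,"wy":0,"wz":0},{"gripper":0.6,"dx":0.001,"dy":-0.03,"dz":0.09,"wx":0,"wy":0,"wz":0}]'
python3 -m inch '[{"gripper":0.6,"dx":0,"dy":0.025,"dz":0.01,"wx":0,"wy":0,"wz":0},{"gripper":0.6,"dx":0,"dy":0.05,"dz":0.01,"wx":0,"wy":0,"wz":0},{"gripper":0.6,"dx":0,"dy":0.07,"dz":0.01,"wx":0,"wy":0,"wz":0},{"gripper":0.6,"dx":0,"dy":0.07,"dz":0.01,"wx":0,"wy":0,"wz":0},{"gripper":0.6,"dx":0,"dy":0.07,"dz":0.01,"wx":0,"wy":0,"wz":0}]'
python3 - <<'E'
from h import *
c=cam("wrist");im=manip.camera("wrist");cv2.imwrite("pics/w8.png",im)
r=px(c,[[505.7,183.2,51]])[0];print(r);r0=int(r[1])-14;x=int(r[0])
def ends(z,h): return px(c,[[505.7-h,183.2-h*.045,z],[505.7+h,183.2+h*.045,z]])
pe,pp=ends(45,80),ends(51,46);print(pe,pp)
xo=[*range(int(pe[0,0])+5,int(pp[0,0])-8,3),*range(int(pp[1,0])+9,int(pe[1,0])-5,3)]
A=w(c,sub(im,xo,r0,r0+28,"out"),45);L=w(c,sub(im,range(int(pp[0,0])+3,int(pp[1,0])-3,3),r0,r0+28,"red"),51)
d,o=line(A);n=np.array([-d[1],d[0]]);print(ang(d),o,ang(line(L)[0]),L.mean(0),(o-L.mean(0))@n,np.abs((A-o)@n).mean())
E
```

```text
clock: 5.92
eef_pos: [510.5, 39.1, 137.4]
eef_rot: [-3.139, -0.0, 1.615]
wrist_force: [0.4, -0.8, 0.4]
finger_gap: 56.6
finger_force: 0.0
clock: 6.33
eef_pos: [511.1, 110.2, 146.9]
eef_rot: [-3.141, 0.0, 1.618]
wrist_force: [0.5, -0.8, -0.1]
finger_gap: 56.5
finger_force: 0.0
[315.74509056 115.03272304]
[[217.00243081 114.86612815]
 [414.56126465 115.15428647]] [[257.70307795 114.94806532]
 [373.77648599 115.11736528]]
2.668867 [501.07123 183.40485] 2.4923756 [504.32809   182.9351152] 0.6208729411032126 0.024354273142238217
```

View pics/w8.png

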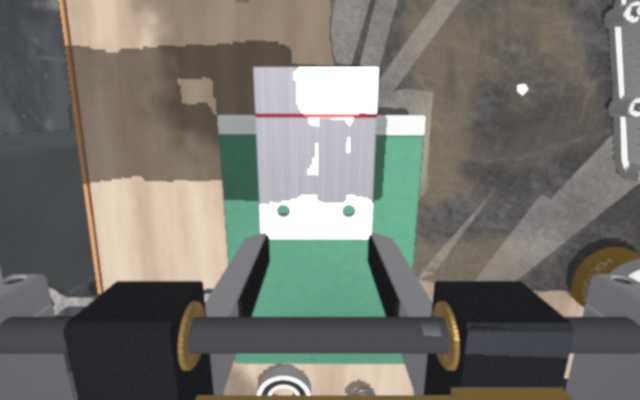

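The red line (row 115, columns 257–377) sits on the nose's outer edge (row 115, columns 219–425). It's parallel, the plate is well within the width, and the fingers are clear. The two viewpoints agree within 0.1–0.6 mm, so I'm handing in.

```bash
python3 -c "
from cell import manip
print(manip.sign_off())"
```

```text
the job is handed in; nothing more can be done
None
```

The job is handed in at about 6.4 s on the robot's clock: the plate's red line measured within about 0.1 to 0.6 mm of the nose edge and within about 0.2° of parallel, the plate is well inside the block's width, and the bearing, spring and plug were not touched.

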